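Close and pin the sampling-port clamp

ROBOT

A 7-joint arm with a two-finger parallel gripper is mounted at the origin on the work surface. World frame = base frame: x ahead of the robot, y to its left, z up, the work surface at z = 0. Lengths are in m, angles in rad, forces in N, time in s.
With the tool pointing down it reaches from about 0.35 to 0.9 m from the base axis. Payload 8.1 kg.
Tool frame: the origin (TCP) lies on the centre line of the jaws, within the pads' length; the fingertips stand 19 mm ahead of it and the grasp point (between the pads) is the TCP; z points along the fingers, y is the direction in which the jaws open and shut (so a half turn about z gives the same grasp; the last joint's range is limited). The gripper opens to 92 mm and grips with 3 to 60 N. Pads are 19 mm wide; open, the fingers measure 130 mm over their backs; the gripper's body (75 mm by 190 mm) begins 47 mm behind the grasp point.
Start: joints at [1.159, 0.434, 0.025, 1.573, -0.012, 1.134, -0.075], TCP at [0.19, -0.595, 0.246] pointing down, gripper open.
Joint ranges: [-2.62, 2.62], [-0.44, 2.09], [-1.27, 1.32], [0.08, 2.57], [-1.32, 4.46], [0.12, 2], [-2.74, 2.74]. Speed limits (rad/s): [2.22, 2.22, 3.01, 3.01, 3.14, 3.14, 3.14].

INTERFACE

Orientations are given as a rotation vector (axis times angle).
In Python, from bench import ctrl, grab_frame, camera_params gives the robot as it stands. The module is installed in compiled form; this text tells all that it offers.
- The arm moves only by the tool carry_out, never from a script. Its argument "increments" is a list that holds one entry, the list of rows, each a list of 7 numbers: the shift along the tool's x, y, z in cm, then the turn, a rotation vector about the tool's x, y, z in rad, then the closure, from 0 (fully open) to 1 (shut). A call has 1 to 20 rows; each row shifts and turns the commanded pose from where the row before left it, along the tool's axes as they then stand; what a row does not reach is not made up. A row lasts 1/10 s, in which the tool goes at most 50 mm and 8.59 degrees, less where a joint would pass 70% of its speed; a pose out of reach is approached as far as the arm can. A call is refused whole if a number of a shift passes 5 or a number of a turn 0.15, either way. A call with a gripper value outside its range is refused whole. The fingers move at their own pace and stop on an object; the grip force is fixed at half the most. Time passes only in rows, so rows that do not move let the fingers close. It gives the time, the measured TCP pose, the force and the opening at its end, in the units of the state.
- ctrl.get_state(): the state, without advancing time (a new reading comes with each control period).
- grab_frame(name): name is "scene" or "top" or "wrist"; returns (picture, depth): 400x640x3 uint8, red, green, blue; 400x640 float32, m along the optical axis (not along the pixel's ray), 0 where there is no reading.
- camera_params(name): a dict with "camera_matrix" (3x3 intrinsics, pixels), "R" (3x3) and "t" (3): a world point X has camera coordinates R X + t. Camera axes: x right, y down, z forward; pixel columns grow to the right and rows downward; lengths in m; the calibration is good to about 2 mm. A picture is of the moment at which its call begins: read the wrist's pose just before it. camera_params takes no time and is no camera call; for the wrist camera it gives the pose at the moment of the call.
- ctrl.job_done(): hands the job in, once; it reports no verdict.
The state is a dict: "clock": time; "joints": joint angles; "joint_vel": joint speeds; "joint_efforts": joint torques, N m; "tool_pos": TCP position; "ee_rot": TCP orientation; "wrist_force": force on the tool from outside, world axes, zero at the start; "ft_torque": the same for the moment, N m; "opening": opening from 0.0 (shut) to 1.0 (fully open).
Only numpy, scipy, OpenCV 4.12 (cv2) and the standard library are available. Lean on these libraries where they do the work, as an engineer would, in place of code of your own. Each camera call takes 0.05 s, during which the arm holds its last target. There are 200 camera calls.

TASK

Close up the sampling port: swing the open half of the clamp ring fully shut around the two flanges (the blind cap must stay seated on its flange), then swing the slotted hasp fully home over the eye, and last take the locking pin out of its stand and push it straight down through the eye until its collar rests on the eye. Let go of everything and leave the amber jar and the glass beaker where they stand.

Things in the scene. Friction and masses are not known exactly. Their poses are not given: they have to be found in the camera images.
- clamp (a joint): moving half of the steel clamp ring (ring 82 mm outside diameter, top 104 mm above the table), hinged about a vertical axis. 0 = fully shut around the flanges (stop), grows to 1.7 rad as it opens; opening turns it clockwise seen from above. Stiff hinge: stays where it is left, about 0.6 N at the handle moves it
- clamp_handle (a point): centre of the graspable length of the upright round steel post on the moving half of the ring: 12 mm diameter, top 12 mm above this point, free for gripping down to 24 mm below it; 90 mm from the clamp hinge axis. Nothing near it rises above the ring (24 mm below this point) except the cap, which rises 18 mm less than this point
- clamp_hinge (a point): point on the vertical hinge axis of the moving ring half, at the height of the handle point
- hasp (a joint): steel fork hasp, a 4 mm upright plate with a slot open at the top, hinged about a vertical axis on the fixed half of the ring. 0 = fully home over the eye (stop), grows to 2.4 rad as it swings away; opening turns it counter-clockwise seen from above. Stays where it is left, about 0.5 N at the handle moves it. It can only come home when the clamp is shut, because the eye has to enter its slot (28 mm wide, eye 21 mm). Its slot then holds the clamp shut
- hasp_handle (a point): centre of the graspable length of the upright round steel post at the free end of the hasp: 12 mm diameter, top 12 mm above this point, free for gripping down to 24 mm below it; 66 mm from the hasp hinge axis. When home it stands 31 mm from the centre of the eye
- hasp_hinge (a point): point on the vertical hinge axis of the hasp, at the height of the handle point
- eye (a point): centre of the hole at the top face of the staple eye on the free end of the moving ring half: a flat steel ring 21 mm outside, 8 mm thick, with a vertical through hole of 11 mm, its top face 95 mm above the table; z up. The way below it is open. Moves with the clamp. With the clamp shut its x axis points from the eye towards the flanges (away from the hasp), the y axis from the eye towards the hasp handle
- pin_mid (a point): half-way up the loose steel locking pin, on its axis; z runs along the pin towards its grip. The pin is 86 mm long and weighs about 60 g: chamfered shaft of 8 mm diameter, 36 mm long, then a collar of 16 mm diameter and 4 mm thick, then a round grip of 13 mm diameter that reaches from 3 mm below to 43 mm above this point. Starts upright in the stand, shaft down, collar on the stand's top, this point 47 mm above the table
- pin_tip (a point): lower end of the pin's shaft, 43 mm below pin_mid along the pin; fully home it lies 36 mm below the eye's top face
- stand: fixed grey plastic block 56 x 56 x 40 mm high with a vertical 11 mm hole in its middle that holds the pin; origin at the centre of its underside
- cap_mid (a point): loose steel blind cap lying on the lower flange: flange 64 mm diameter and 6 mm thick, low dome to 20 mm above its underside; this point is on its axis 8 mm above its underside
- seat (a point): where cap_mid lies when the cap is seated, on the vertical axis of the fixed lower flange (64 mm diameter, top 90 mm above the table). The fixture stands on a 170 x 130 x 12 mm dark steel base plate
- jar_mid (a point): amber glass jar, 60 mm diameter, 85 mm high, half-way up; a bystander
- beaker_mid (a point): clear glass beaker, 70 mm diameter, 85 mm high, half-way up; a bystander
Mind the look-alikes: they are no part of the job. Leave any green look-alike of the part that bears cap_mid alone.

How it is judged:
By the outcome, as a careful person would: the job done as asked, in the order asked, and still so for the second after the job is handed in, with the robot touching nothing.
It also fails if it takes over 72 s, if anything falls off the work surface, if the arm or the gripper's body presses on something with over 40 N, if the wrist force passes 120 N, or if a joint passes its speed limit or range.

## Working session

There is one attempt and no reset: what is moved stays moved. The work goes in short steps, Python scripts to look and compute and a tool call to move; the robot and the scene stay as the last step left them, time stands still between calls to the robot, and variables do not carry over. Pictures are saved under pics/ and viewed, about 8 in all and at most 12, crops included, and the job is handed in when it is done.

Besides the shell and the picture viewer there is one more tool, called after ">>>" as name(argument=value, ...) on one line, values as JSON. carry_out: Moves the arm, as the interface text tells. Its arguments: {"type":"object","properties":{"increments":{"type":"array"}},"required":["increments"]}

```bash
mkdir -p pics; cat > h.py <<'E'
import numpy as np, cv2
from bench import ctrl, grab_frame, camera_params
def cloud(name):
    P=camera_params(name); im,d=grab_frame(name)
    v,u=np.mgrid[0:400,0:640]; K=np.array(P["camera_matrix"]);R=np.array(P["R"]);t=np.array(P["t"])
    c=np.stack([(u-K[0,2])/K[0,0]*d,(v-K[1,2])/K[1,1]*d,d],-1)
    W=(c-t)@R; W[d==0]=np.nan
    return im,W
def save(n,im): cv2.imwrite(f"pics/{n}.png",im[...,::-1])
E
python3 - <<'E'
from h import *
for n in("top","scene"):
    im,W=cloud(n); save(n,im); np.savez(n,im=im,W=W)
    P=camera_params(n); R=np.array(P["R"]); print(n,-R.T@P["t"],R.round(2).tolist(),P["camera_matrix"][0])
print(ctrl.get_state())
a=cv2.imread("pics/top.png")
E
```

```text
top [ 0.50264626 -0.02630769  1.08103658] [[0.01, -1.0, 0.0], [-1.0, -0.01, -0.09], [0.09, -0.0, -1.0]] [385.07397895   0.         314.18179141]
scene [1.3497689  0.28461081 0.82946837] [[-0.36, 0.93, 0.02], [0.62, 0.26, -0.74], [-0.7, -0.25, -0.67]] [417.3961559   0.        325.3183108]
{'clock': 0.1, 'joints': array([ 1.15942504,  0.43514176,  0.02497534,  1.57400376, -0.01159004,
        1.13398444, -0.07508274]), 'joint_vel': array([ 1.16856962e-03, -8.44171833e-04, -4.42703048e-04, -1.18294195e-03,
       -1.73502628e-04, -5.38124270e-04,  6.70019541e-05]), 'joint_efforts': array([ 3.36669356e-03, -6.69128752e+01,  9.87793654e-01, -3.15143645e+01,
       -6.06673630e-02,  3.73313762e-02,  7.10173731e-05]), 'tool_pos': array([ 0.18974886, -0.59505284,  0.24503153]), 'ee_rot': array([-3.10290678e+00, -4.82808250e-01,  5.46458085e-04]), 'wrist_force': array([-0.46132482,  0.31496478,  0.52423957]), 'ft_torque': array([-0.0100836 , -0.01107235,  0.00404714]), 'opening': 0.9978213165428873}
```

View pics/top.png

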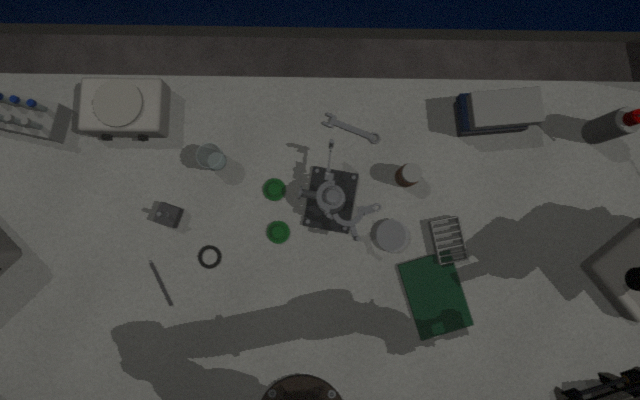

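View pics/scene.png

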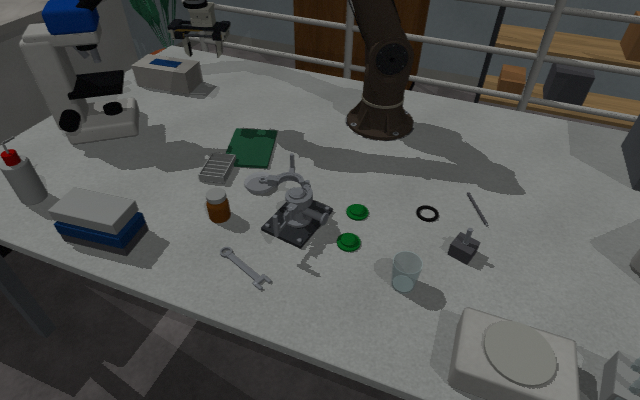

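The top view shows the fixture at (330,197), the stand and pin at (168,213), the beaker at (210,157), the jar at (408,175) and the green cap look-alikes at (274,189) and (278,232). The grey disc at (390,235) and the rod at (161,283) are other objects that could be mistaken for parts. Next I'll take close crops.

```bash
python3 - <<'E'
from h import *
T=np.load("top.npz");S=np.load("scene.npz")
a=cv2.resize(T["im"][125:265,270:430],None,fx=4,fy=4,interpolation=3)[:, :]
b=cv2.resize(S["im"][145:265,210:350],None,fx=4,fy=4,interpolation=3)
save("c1",cv2.convertScaleAbs(a,alpha=1.6)); 
W=T["W"]
# height map of fixture
z=W[125:265,270:430,2]; hm=cv2.applyColorMap(np.uint8(np.nan_to_num(np.clip(z/0.15,0,1))*255),cv2.COLORMAP_JET)[...,::-1]
save("c2",np.hstack([cv2.convertScaleAbs(cv2.resize(b,(440,377)),alpha=1.6),cv2.resize(hm,(360,377),interpolation=0)[:, :360]]))
for p in[(168,213),(150,210),(330,197),(210,157),(408,175),(390,235),(376,209),(331,145),(356,238),(308,193)]:
    print(p,W[p[1],p[0]].round(3))
m=(W[...,2]>0.1)&(np.arange(640)[None]>270)&(np.arange(640)[None]<430)&(np.arange(400)[:,None]>125)&(np.arange(400)[:,None]<265)
n,l,st,ce=cv2.connectedComponentsWithStats(np.uint8(m))
for i in range(1,n):
    q=W[l==i]; print(ce[i].round(),len(q),q.mean(0).round(3),q[:,2].max().round(3))
m=(W[...,2]>0.03)&(np.arange(640)[None]>130)&(np.arange(640)[None]<200)&(np.arange(400)[:,None]>190)&(np.arange(400)[:,None]<240)
v,u=np.where(m);print(len(v),np.c_[u,v,(W[m]*1000).round()][W[m][:,2]>.05].astype(int).tolist())
E
```

```text
(168, 213) [0.549 0.366 0.044]
(150, 210) [ 0.559  0.434 -0.001]
(330, 197) [ 0.592 -0.067  0.113]
(210, 157) [0.71  0.269 0.006]
(408, 175) [ 0.654 -0.271  0.089]
(390, 235) [ 0.498 -0.237  0.016]
(376, 209) [ 0.564 -0.185  0.1  ]
(331, 145) [ 0.724 -0.068  0.12 ]
(356, 238) [ 0.49  -0.13   0.137]
(308, 193) [ 0.606 -0.011  0.061]
[331. 144.] 43 [ 0.726 -0.068  0.126] 0.143
[337. 201.] 898 [ 0.583 -0.085  0.105] 0.115
[339. 188.] 1 [ 0.616 -0.091  0.1  ] 0.1
[342. 200.] 1 [ 0.586 -0.098  0.101] 0.101
[335. 207.] 1 [ 0.567 -0.081  0.101] 0.101
[378. 210.] 1 [ 0.561 -0.19   0.1  ] 0.1
[352. 228.] 2 [ 0.516 -0.123  0.101] 0.101
[352. 233.] 1 [ 0.502 -0.124  0.101] 0.101
[355. 233.] 1 [ 0.502 -0.132  0.1  ] 0.1
[357. 232.] 1 [ 0.505 -0.137  0.101] 0.101
[357. 238.] 26 [ 0.49  -0.134  0.135] 0.144
[353. 236.] 1 [ 0.494 -0.126  0.105] 0.105
460 [[157, 212, 549, 376, 91], [158, 212, 549, 373, 92], [159, 212, 549, 371, 92], [160, 212, 549, 368, 93], [161, 212, 549, 367, 88], [162, 212, 549, 366, 83], [163, 212, 550, 367, 75], [164, 212, 550, 369, 64], [165, 212, 551, 370, 53], [157, 213, 54
[... 300 characters left out ...]
158, 214, 544, 373, 92], [159, 214, 544, 372, 88], [160, 214, 544, 368, 91], [161, 214, 544, 366, 90], [162, 214, 544, 366, 84], [163, 214, 545, 367, 75], [164, 214, 545, 365, 72], [165, 214, 545, 366, 65], [166, 214, 545, 366, 57], [157, 215, 541, 377, 87], [158, 215, 541, 373, 90], [159, 215, 541, 372, 89], [160, 215, 541, 366, 95], [161, 215, 542, 368, 85], [162, 215, 542, 367, 80], [163, 215, 542, 367, 74], [164, 215, 542, 367, 68], [165, 215, 543, 366, 63], [166, 215, 543, 366, 57], [167, 215, 543, 365, 51], [160, 216, 539, 371, 84], [161, 216, 539, 371, 78], [162, 216, 539, 369, 74], [163, 216, 540, 371, 64], [164, 216, 540, 369, 61], [165, 216, 540, 369, 54], [166, 216, 540, 367, 52]]
```

View pics/c1.png

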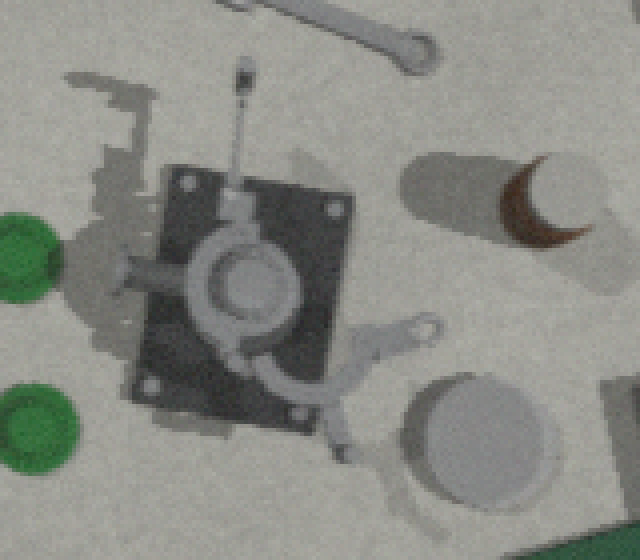

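View pics/c2.png

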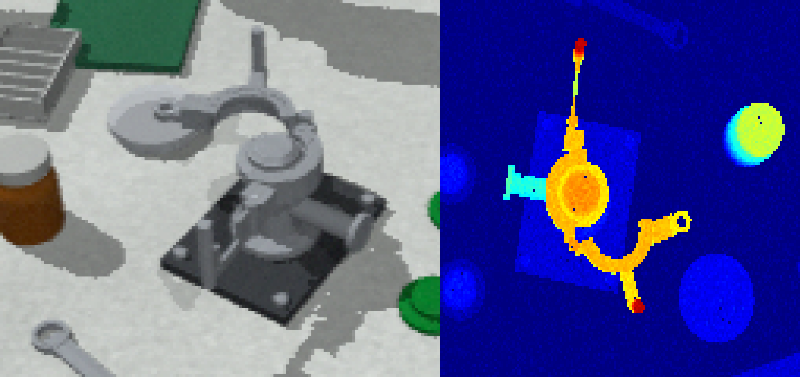

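The crops confirm the choices. The clamp handle's post top is at top pixel (356,238), the eye at (377,207) and the hasp handle at (331,144). The steel cap is seated at (331,196). The green caps and the grey dish at (390,235) are bystanders. Now moving over the clamp handle.

>>> carry_out(increments=[[[3.05, -2.5, 0, 0, 0, 0, 0], [3.05, -2.5, 0, 0, 0, 0, 0], [3.05, -2.5, 0, 0, 0, 0, 0], [3.05, -2.5, 0, 0, 0, 0, 0], [3.05, -2.5, 0, 0, 0, 0, 0], [3.05, -2.5, 0, 0, 0, 0, 0], [3.05, -2.5, 0, 0, 0, 0, 0], [3.05, -2.5, 0, 0, 0, 0, 0], [3.05, -2.5, 0, 0, 0, 0, 0], [3.05, -2.5, 0, 0, 0, 0, 0], [3.05, -2.5, 0, 0, 0, 0, 0], [3.05, -2.5, 0, 0, 0, 0, 0], [3.05, -2.5, 0, 0, 0, 0, 0], [3.05, -2.5, 0, 0, 0, 0, 0], [0, 0, 0, 0, 0, 0, 0], [0, 0, 0, 0, 0, 0, 0]]])

```text
clock: 1.7
tool_pos: [0.4904, -0.1316, 0.2453]
ee_rot: [-3.103, -0.486, 0.001]
wrist_force: [-0.3, -0.3, 0.1]
opening: 0.999
```

```bash
cat >> h.py <<'E'
from scipy.spatial.transform import Rotation as Ro
def comps(im,W,lo,hi,box,minn=8):
    m=(W[...,2]>lo)&(W[...,2]<hi)&(W[...,0]>box[0])&(W[...,0]<box[1])&(W[...,1]>box[2])&(W[...,1]<box[3])
    n,l,st,ce=cv2.connectedComponentsWithStats(np.uint8(m))
    for i in range(1,n):
        if st[i,4]<minn: continue
        q=W[l==i]*1000; print(ce[i].round(),len(q),"mean",q.mean(0).round(1),"min",q.min(0).round(1),"max",q.max(0).round(1))
def go(p,yaw=None,p0=None):
    s=ctrl.get_state(); R=Ro.from_rotvec(s["ee_rot"]).as_matrix()
    print("pos",s["tool_pos"].round(4),"yaw",np.arctan2(R[1,0],R[0,0]).round(3),"z",R[:,2].round(3),"t",s["clock"],"F",s["wrist_force"].round(1),"op",round(s["opening"],3))
    if p is not None: print("shift cm",(R.T@(np.array(p)-s["tool_pos"])*100).round(2))
E
python3 - <<'E'
from h import *
go(None)
im,W=cloud("wrist"); save("w1",cv2.convertScaleAbs(im,alpha=1.5)); np.savez("w1",im=im,W=W)
comps(im,W,.130,.15,(.4,.8,-.25,.1))
comps(im,W,.098,.108,(.4,.8,-.25,.1))
E
```

```text
pos [ 0.4904 -0.1316  0.2453] yaw 0.311 z [-0.001  0.    -1.   ] t 1.7 F [-0.3 -0.3  0.1] op 0.999
[317. 209.] 204 mean [ 492.5 -132.9  139.2] min [ 485.4 -138.9  130. ] max [ 497.4 -127.4  142.5]
[269.  47.] 4300 mean [599.4 -58.1 103.5] min [550.5 -98.8  98. ] max [639.7 -30.3 108. ]
[327. 137.] 2865 mean [ 547.  -124.7  103.5] min [ 514.7 -174.9   98. ] max [577.1 -64.7 108. ]
[323. 180.] 12 mean [ 509.4 -133.5   98.3] min [ 505.3 -134.9   98. ] max [ 512.8 -131.7   99.1]
[312. 182.] 8 mean [ 504.5 -124.6   98.5] min [ 502.9 -126.9   98.1] max [ 506.8 -122.6   99.4]
[316. 193.] 41 mean [ 496.2 -131.3  102. ] min [ 489.  -136.9   98. ] max [ 499.5 -127.2  107.9]
```

View pics/w1.png

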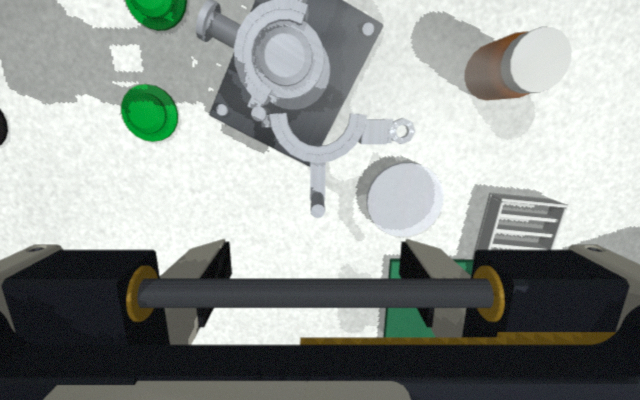

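The wrist view shows the clamp handle top at (317,209) and its hinge near (258,107). The eye is at (402,130) and the cap is seated at (288,52). I'll descend, grip the handle and work out the hinge geometry.

>>> carry_out(increments=[[[0.05, 0.15, 1.9, 0, 0, 0, 0.4], [0, 0, 1.9, 0, 0, 0, 0.4], [0, 0, 1.9, 0, 0, 0, 0.4], [0, 0, 1.9, 0, 0, 0, 0.4], [0, 0, 1.9, 0, 0, 0, 0.4], [0, 0, 1.8, 0, 0, 0, 0.4], [0, 0, 0, 0, 0, 0, 1], [0, 0, 0, 0, 0, 0, 1], [0, 0, 0, 0, 0, 0, 1], [0, 0, 0, 0, 0, 0, 1], [0, 0, 0, 0, 0, 0, 1], [0, 0, 0, 0, 0, 0, 1], [0, 0, 0, 0, 0, 0, 1]]])

```text
clock: 3.05
tool_pos: [0.4916, -0.1335, 0.1331]
ee_rot: [3.104, 0.483, 0.001]
wrist_force: [-0.6, -0.4, 4.1]
opening: 0.115
```

```bash
python3 - <<'E'
from h import *
from scipy.optimize import least_squares
go(None)
d=np.load("w1.npz"); W=d["W"]
for n,(u,v) in dict(hinge=(258,107),eye=(402,130),eyeL=(391,130),eyeR=(413,130),dome=(288,52),hasph=(300,12)).items(): print(n,W[v,u].round(4), np.nanmedian(W[v-2:v+3,u-2:u+3].reshape(-1,3),0).round(4))
# cap dome rim: fit circle edges
m=(W[...,2]>.0985)&(W[...,2]<.108)
cnt,_=cv2.findContours(np.uint8(m),0,1)
def fit(P,c0,r0):
    f=lambda x:np.hypot(P[:,0]-x[0],P[:,1]-x[1])-x[2]
    r=least_squares(f,[*c0,r0],loss="soft_l1",f_scale=.001); return r.x.round(4),np.abs(r.fun).mean()
m=(W[...,2]>.105)&(W[...,2]<.116); P=W[m][:,:2]; P=P[np.hypot(P[:,0]-.592,P[:,1]+.067)<.03]; print("dome pts mean",P.mean(0),len(P))
v,u=np.mgrid[0:400,0:640]
mm=(W[...,2]>.1)&(W[...,2]<.108)&(v>100)&(v<165)&(u>268)&(u<368)
c=max(cv2.findContours(np.uint8(mm),0,1)[0],key=len)[:,0]; Q=W[c[:,1],c[:,0],:2]
for c0 in [(.57,-.12)]:
    D=np.hypot(Q[:,0]-c0[0],Q[:,1]-c0[1])
    print("outer",fit(Q[D>.034],c0,.041),"all r",np.sort(D)[::15].round(3))
E
```

```text
pos [ 0.4916 -0.1335  0.1331] yaw 0.309 z [ 0.001 -0.    -1.   ] t 3.05 F [-0.6 -0.4  4.1] op 0.115
hinge [ 0.553  -0.0621  0.1088] [ 0.553  -0.0619  0.1082]
eye [ 0.5762 -0.2122 -0.    ] [ 5.764e-01 -2.121e-01  4.000e-04]
eyeL [ 0.5697 -0.1774  0.0948] [ 0.5697 -0.1774  0.0952]
eyeR [ 0.5757 -0.1957  0.0959] [ 0.5762 -0.1957  0.0957]
dome [ 0.6004 -0.0742  0.1103] [ 0.6003 -0.0743  0.1102]
hasph [ 0.6315 -0.0743  0.1043] [ 0.6315 -0.0743  0.1042]
dome pts mean [ 0.59675699 -0.07114422] 2413
outer (array([ 0.565 , -0.1134,  0.0415]), np.float64(0.004121133304440549)) all r [0.017 0.02  0.024 0.028 0.032 0.034 0.035 0.036 0.038 0.038 0.039 0.04
 0.042 0.044 0.047 0.049 0.051 0.052 0.053]
```

>>> carry_out(increments=[[[0.25, 0.38, 0, 0, 0, -0.05, 1], [0.25, 0.38, 0, 0, 0, -0.05, 1], [0.25, 0.38, 0, 0, 0, -0.05, 1], [0.25, 0.38, 0, 0, 0, -0.05, 1], [0.25, 0.38, 0, 0, 0, -0.05, 1], [0.25, 0.38, 0, 0, 0, -0.05, 1], [0.25, 0.38, 0, 0, 0, -0.05, 1], [0.25, 0.38, 0, 0, 0, -0.05, 1], [0.25, 0.38, 0, 0, 0, -0.05, 1], [0.25, 0.38, 0, 0, 0, -0.05, 1]]])

```text
clock: 4.05
tool_pos: [0.5325, -0.1519, 0.1332]
ee_rot: [-2.885, -1.24, -0.002]
wrist_force: [1.1, 4.2, 4.1]
opening: 0.122
```

>>> carry_out(increments=[[[0.25, 0.37, 0, 0, 0, -0.05, 1], [0.25, 0.37, 0, 0, 0, -0.05, 1], [0.25, 0.37, 0, 0, 0, -0.05, 1], [0.25, 0.37, 0, 0, 0, -0.05, 1], [0.25, 0.37, 0, 0, 0, -0.05, 1], [0.25, 0.37, 0, 0, 0, -0.05, 1], [0.25, 0.37, 0, 0, 0, -0.05, 1], [0.25, 0.37, 0, 0, 0, -0.05, 1], [0.25, 0.37, 0, 0, 0, -0.05, 1], [0.25, 0.37, 0, 0, 0, -0.05, 1]]])

```text
clock: 5.05
tool_pos: [0.5762, -0.1485, 0.1332]
ee_rot: [-2.488, -1.916, -0.002]
wrist_force: [-2.0, 4.8, 5.7]
opening: 0.121
```

```bash
python3 - <<'E'
from h import *
go(None)
im,W=cloud("wrist"); im2,W2=cloud("scene")
save("w2",np.hstack([cv2.convertScaleAbs(im[:260,60:460],alpha=1.4),cv2.convertScaleAbs(cv2.resize(im2[145:265,220:360],(400,260)),alpha=1.5)]))
E
```

```text
pos [ 0.5762 -0.1485  0.1332] yaw 1.312 z [ 0.     0.002 -1.   ] t 5.05 F [-2.   4.8  5.7] op 0.121
```

View pics/w2.png

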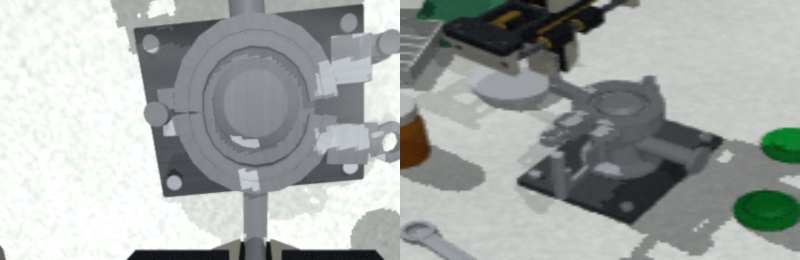

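The wrist view shows the ring nearly closed, with a gap still at the eye side (around (330,105) in the picture). Continuing in small steps and watching the force.

>>> carry_out(increments=[[[0.15, 0.22, 0, 0, 0, -0.03, 1], [0.15, 0.22, 0, 0, 0, -0.03, 1], [0.15, 0.22, 0, 0, 0, -0.03, 1], [0, 0, 0, 0, 0, 0, 1]]])

```text
clock: 5.55
tool_pos: [0.5837, -0.1456, 0.1332]
ee_rot: [-2.4, -2.025, -0.003]
wrist_force: [-1.9, 5.6, 5.5]
opening: 0.122
```

>>> carry_out(increments=[[[0.15, 0.22, 0, 0, 0, -0.03, 1], [0.15, 0.22, 0, 0, 0, -0.03, 1], [0, 0, 0, 0, 0, 0, 1]]])

```text
clock: 5.85
tool_pos: [0.5848, -0.1449, 0.1329]
ee_rot: [-2.337, -2.092, 0.008]
wrist_force: [-15.6, 2.9, 17.0]
opening: 0.117
```

Force rose to 15.6 N with no further motion, so the clamp is at its stop. Releasing and lifting.

>>> carry_out(increments=[[[-0.08, -0.12, 0, 0, 0, 0, 1], [0, 0, 0, 0, 0, 0, 0.65], [0, 0, 0, 0, 0, 0, 0.65], [0, 0, 0, 0, 0, 0, 0.65], [0, 0, 0, 0, 0, 0, 0.65], [0, 0, -2.5, 0, 0, 0, 0.65], [0, 0, -2.5, 0, 0, 0, 0.65], [0, 0, -2.5, 0, 0, 0, 0.65], [0, 0, -2.5, 0, 0, 0, 0.65], [0, 0, -2.5, 0, 0, 0, 0.65], [0, 0, 0, 0, 0, 0, 0.65], [0, 0, 0, 0, 0, 0, 0.65]]])

```text
clock: 7.05
tool_pos: [0.5871, -0.1465, 0.2579]
ee_rot: [2.342, 2.093, 0.001]
wrist_force: [0.0, 0.4, -0.0]
opening: 0.353
```

```bash
python3 - <<'E'
from h import *
go([.726,-.068,.26])
im,W=cloud("wrist"); np.savez("w3",im=im,W=W)
comps(im,W,.130,.15,(.4,.8,-.25,.1))
save("w3",cv2.convertScaleAbs(im,alpha=1.4))
E
```

```text
pos [ 0.5871 -0.1465  0.2579] yaw 1.459 z [ 0.001 -0.    -1.   ] t 7.05 F [ 0.   0.4 -0. ] op 0.353
shift cm [ 9.35 12.93 -0.2 ]
[487.  87.] 300 mean [729.5 -67.7 138.8] min [724.9 -73.5 130. ] max [736.8 -61.8 142.5]
[311. 204.] 184 mean [ 584.7 -144.3  139.3] min [ 578.6 -151.1  130.3] max [ 590.4 -139.4  142.1]
```

View pics/w3.png

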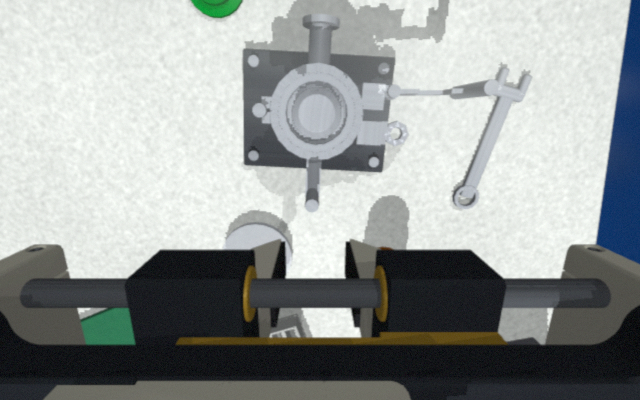

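The clamp ring is shut. The hasp hinge is at (394,91), its handle at (489,87) and the eye at (397,131). Moving over the hasp handle.

```bash
python3 - <<'E'
from h import *
d=np.load("w3.npz"); W=d["W"]
for n,(u,v) in dict(hinge=(393,91),dome=(317,112)).items(): print(n,W[v,u].round(4), np.nanmedian(W[v-2:v+3,u-2:u+3].reshape(-1,3),0).round(4))
m=(W[...,2]>.085)&(W[...,2]<.1)
v,u=np.where(m&(np.mgrid[0:400,0:640][1]>384)&(np.mgrid[0:400,0:640][1]<412)&(np.mgrid[0:400,0:640][0]>118)&(np.mgrid[0:400,0:640][0]<146))
q=W[v,u]; print("eye",q.min(0).round(4),q.max(0).round(4),((np.percentile(q,1,0)+np.percentile(q,99,0))/2).round(4))
go([.7305,-.0677,.132])
E
```

```text
hinge [ 0.6652 -0.061   0.107 ] [ 0.6652 -0.061   0.1075]
dome [ 0.5981 -0.0709  0.1104] [ 0.5982 -0.0709  0.1105]
eye [ 0.6586 -0.1086  0.0871] [ 0.6793 -0.0858  0.098 ] [ 0.6687 -0.0974  0.0932]
pos [ 0.5866 -0.1465  0.2571] yaw 1.459 z [-0.001 -0.    -1.   ] t 7.1 F [-0.8  0.9 -1.3] op 0.351
shift cm [ 9.44 13.43 12.5 ]
```

>>> carry_out(increments=[[[1.9, 2.7, 0, 0, 0, 0, 0.55], [1.9, 2.7, 0, 0, 0, 0, 0.55], [1.9, 2.7, 0, 0, 0, 0, 0.55], [1.9, 2.7, 0, 0, 0, 0, 0.55], [1.84, 2.63, 0, 0, 0, 0, 0.55], [0, 0, 0, 0, 0, 0, 0.55], [0, 0, 2.5, 0, 0, 0, 0.55], [0, 0, 2.5, 0, 0, 0, 0.55], [0, 0, 2.5, 0, 0, 0, 0.55], [0, 0, 2.5, 0, 0, 0, 0.55], [0, 0, 2.4, 0, 0, 0, 0.55], [0, 0, 0, 0, 0, 0, 1], [0, 0, 0, 0, 0, 0, 1], [0, 0, 0, 0, 0, 0, 1], [0, 0, 0, 0, 0, 0, 1], [0, 0, 0, 0, 0, 0, 1]]])

```text
clock: 8.7
tool_pos: [0.7313, -0.0675, 0.1352]
ee_rot: [2.342, 2.093, 0.002]
wrist_force: [-1.9, 0.2, 4.4]
opening: 0.123
```

>>> carry_out(increments=[[[-0.4, -0.01, 0, 0, 0, 0.06, 1], [-0.4, -0.01, 0, 0, 0, 0.06, 1], [-0.4, -0.01, 0, 0, 0, 0.06, 1], [-0.4, -0.01, 0, 0, 0, 0.06, 1], [-0.4, -0.01, 0, 0, 0, 0.06, 1], [-0.4, -0.01, 0, 0, 0, 0.06, 1], [-0.4, -0.01, 0, 0, 0, 0.06, 1], [-0.4, -0.01, 0, 0, 0, 0.06, 1], [-0.4, -0.01, 0, 0, 0, 0.06, 1], [-0.4, -0.01, 0, 0, 0, 0.06, 1]]])

```text
clock: 9.7
tool_pos: [0.7161, -0.1033, 0.1352]
ee_rot: [2.857, 1.305, 0.004]
wrist_force: [-0.7, 1.3, 3.9]
opening: 0.121
```

>>> carry_out(increments=[[[-0.4, -0.01, 0, 0, 0, 0.06, 1], [-0.4, -0.01, 0, 0, 0, 0.06, 1], [-0.4, -0.01, 0, 0, 0, 0.06, 1], [-0.4, -0.01, 0, 0, 0, 0.06, 1], [-0.4, -0.01, 0, 0, 0, 0.06, 1], [-0.4, -0.01, 0, 0, 0, 0.06, 1], [-0.4, -0.01, 0, 0, 0, 0.06, 1], [-0.4, -0.01, 0, 0, 0, 0.06, 1], [0, 0, 0, 0, 0, 0, 1]]])

```text
clock: 10.6
tool_pos: [0.6901, -0.1221, 0.1352]
ee_rot: [3.085, 0.59, 0.003]
wrist_force: [-0.3, 0.9, 5.4]
opening: 0.128
```

>>> carry_out(increments=[[[-0.27, -0.01, 0, 0, 0, 0.04, 1], [-0.27, -0.01, 0, 0, 0, 0.04, 1], [-0.27, -0.01, 0, 0, 0, 0.04, 1], [-0.27, -0.01, 0, 0, 0, 0.04, 1], [-0.27, -0.01, 0, 0, 0, 0.04, 1], [0, 0, 0, 0, 0, 0, 1]]])

```text
clock: 11.2
tool_pos: [0.6775, -0.1257, 0.1352]
ee_rot: [3.128, 0.281, 0.004]
wrist_force: [-0.8, -0.0, 5.7]
opening: 0.121
```

>>> carry_out(increments=[[[-0.27, -0.01, 0, 0, 0, 0.04, 1], [-0.27, -0.01, 0, 0, 0, 0.04, 1], [-0.27, -0.01, 0, 0, 0, 0.04, 1], [0, 0, 0, 0, 0, 0, 1]]])

```text
clock: 11.6
tool_pos: [0.6695, -0.1267, 0.1352]
ee_rot: [3.14, 0.093, 0.004]
wrist_force: [0.7, 0.7, 5.4]
opening: 0.125
```

>>> carry_out(increments=[[[-0.27, -0.01, 0, 0, 0, 0.04, 1], [-0.27, -0.01, 0, 0, 0, 0.04, 1], [0, 0, 0, 0, 0, 0, 1]]])

```text
clock: 11.9
tool_pos: [0.6641, -0.1268, 0.1352]
ee_rot: [3.141, -0.033, 0.005]
wrist_force: [-0.5, -0.5, 6.8]
opening: 0.121
```

>>> carry_out(increments=[[[-0.2, 0.0, 0, 0, 0, 0.03, 1], [-0.2, 0.0, 0, 0, 0, 0.03, 1], [0, 0, 0, 0, 0, 0, 1]]])

```text
clock: 12.2
tool_pos: [0.6602, -0.1266, 0.1352]
ee_rot: [3.139, -0.126, 0.005]
wrist_force: [0.3, -0.2, 5.4]
opening: 0.123
```

>>> carry_out(increments=[[[-0.2, -0.02, 0, 0, 0, 0.03, 1], [-0.2, -0.02, 0, 0, 0, 0.03, 1], [0, 0, 0, 0, 0, 0, 1]]])

```text
clock: 12.5
tool_pos: [0.6562, -0.1262, 0.1352]
ee_rot: [3.133, -0.221, 0.005]
wrist_force: [-0.4, -2.0, 6.3]
opening: 0.119
```

>>> carry_out(increments=[[[-0.2, -0.01, 0, 0, 0, 0.03, 1], [-0.2, -0.01, 0, 0, 0, 0.03, 1], [0, 0, 0, 0, 0, 0, 1]]])

```text
clock: 12.8
tool_pos: [0.6543, -0.1258, 0.1353]
ee_rot: [3.125, -0.315, 0.011]
wrist_force: [8.1, -2.8, 0.0]
opening: 0.119
```

>>> carry_out(increments=[[[-0.2, -0.01, 0, 0, 0, 0, 1], [0, 0, 0, 0, 0, 0, 1]]])

```text
clock: 13.0
tool_pos: [0.654, -0.1256, 0.1353]
ee_rot: [3.125, -0.313, 0.016]
wrist_force: [13.9, -4.4, -4.8]
opening: 0.126
```

The hasp is at its stop. Releasing, lifting and taking the eye's position.

>>> carry_out(increments=[[[0.3, 0, 0, 0, 0, 0, 1], [0, 0, 0, 0, 0, 0, 0.65], [0, 0, 0, 0, 0, 0, 0.65], [0, 0, 0, 0, 0, 0, 0.65], [0, 0, 0, 0, 0, 0, 0.65], [0, 0, -2.5, 0, 0, 0, 0.65], [0, 0, -2.5, 0, 0, 0, 0.65], [0, 0, -2.5, 0, 0, 0, 0.65], [0, 0, -2.5, 0, 0, 0, 0.65], [-2.5, 0, -2.5, 0, 0, 0, 0.65], [-2.5, 0, 0, 0, 0, 0, 0.65], [-2.5, 0, 0, 0, 0, 0, 0.65], [0, 0, 0, 0, 0, 0, 0.65], [0, 0, 0, 0, 0, 0, 0.65]]])

```text
clock: 14.4
tool_pos: [0.5786, -0.11, 0.259]
ee_rot: [3.126, -0.315, 0.001]
wrist_force: [0.7, 0.2, -0.1]
opening: 0.349
```

```bash
python3 - <<'E'
from h import *
go([.546,.369,.25])
im,W=cloud("wrist"); np.savez("w4",im=im,W=W)
comps(im,W,.130,.15,(.4,.8,-.25,.1))
P=camera_params("wrist"); R=np.array(P["R"]);X=R@np.array([.667,-.098,.095])+P["t"]; uv=np.array(P["camera_matrix"])@X; uv=(uv/uv[2])[:2]; print(uv)
u,v=uv.astype(int); u0,v0=max(u-70,0),max(v-60,0); print(u0,v0)
save("w4",cv2.convertScaleAbs(cv2.resize(im[v0:v0+120,u0:u0+150],None,fx=5,fy=5,interpolation=2),alpha=1.2))
E
```

```text
pos [ 0.5786 -0.11    0.259 ] yaw -0.201 z [ 0. -0. -1.] t 14.4 F [ 0.7  0.2 -0.1] op 0.349
shift cm [-12.76 -46.28   0.89]
[315. 110.] 183 mean [ 655.4 -125.8  140.5] min [ 649.5 -131.4  138.5] max [ 661.  -120.1  142.2]
[354. 190.] 190 mean [ 586.2 -145.1  139.2] min [ 579.6 -150.9  130.1] max [ 591.2 -139.4  141.8]
[282.61849884 104.80800061]
212 44
```

View pics/w4.png

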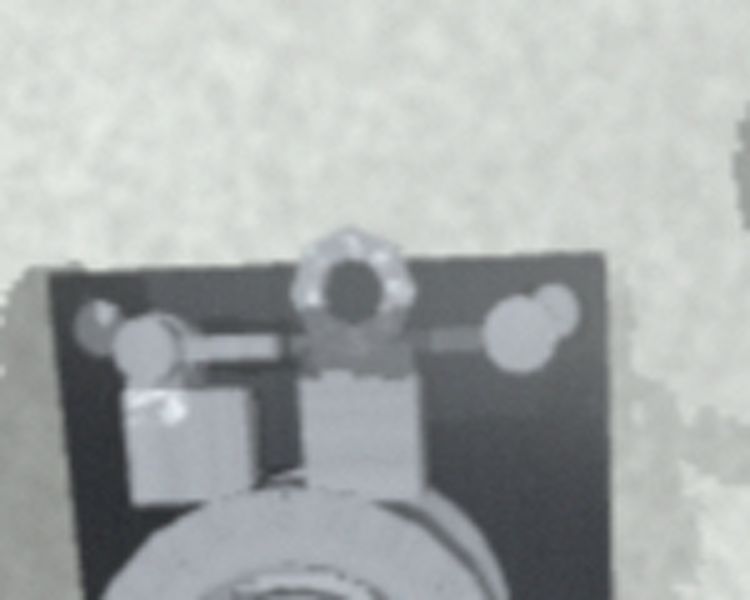

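The hasp is home across the eye's neck. The eye hole is at crop (353,293), which is wrist pixel (282.6,102.6). Moving to the pin.

>>> carry_out(increments=[[[0, 0, 0, 0, 0, -0.143, 0.5], [0, 0, 0, 0, 0, -0.143, 0.5], [0, 0, 0, 0, 0, -0.143, 0.5], [0, 0, 0, 0, 0, -0.143, 0.5], [0, 0, 0, 0, 0, -0.143, 0.5], [0, 0, 0, 0, 0, -0.143, 0.5], [0, 0, 0, 0, 0, -0.143, 0.5], [0, 0, 0, 0, 0, -0.143, 0.5], [0, 0, 0, 0, 0, -0.143, 0.5], [0, 0, 0, 0, 0, -0.143, 0.5], [0, 0, 0, 0, 0, -0.143, 0.5]]])

```text
clock: 15.55
tool_pos: [0.5796, -0.1102, 0.2583]
ee_rot: [-2.425, -1.996, -0.0]
wrist_force: [0.1, -0.2, 0.3]
opening: 0.501
```

>>> carry_out(increments=[[[3.85, -1.05, 0, 0, 0, 0, 0.5], [3.85, -1.05, 0, 0, 0, 0, 0.5], [3.85, -1.05, 0, 0, 0, 0, 0.5], [3.85, -1.05, 0, 0, 0, 0, 0.5], [3.85, -1.05, 0, 0, 0, 0, 0.5], [3.85, -1.05, 0, 0, 0, 0, 0.5], [3.85, -1.05, 0, 0, 0, 0, 0.5], [3.85, -1.05, 0, 0, 0, 0, 0.5], [3.85, -1.05, 0, 0, 0, 0, 0.5], [3.85, -1.05, 0, 0, 0, 0, 0.5], [3.85, -1.05, 0, 0, 0, 0, 0.5], [3.85, -1.05, 0, 0, 0, 0, 0.5], [0, 0, 0, 0, 0, 0, 0.5], [0, 0, 0, 0, 0, 0, 0.5]]])

```text
clock: 16.95
tool_pos: [0.5465, 0.3692, 0.2578]
ee_rot: [-2.429, -1.992, 0.001]
wrist_force: [0.7, -0.8, -1.0]
opening: 0.504
```

```bash
python3 - <<'E'
from h import *
d=np.load("w4.npz"); W=d["W"]
q=W[95:112,272:294]; 
# eye hole: pixel rim of ring -> world, fit mean of ring points by angle
v,u=np.mgrid[0:400,0:640]
m=(np.hypot(u-282.6,v-102.6)<13)&(v<106)&(W[...,2]>.09)&(W[...,2]<.1)
P=W[m]; 
from scipy.optimize import least_squares
f=lambda x:np.hypot(P[:,0]-x[0],P[:,1]-x[1])-.008
print("eye ring",least_squares(f,[.667,-.098]).x.round(4),len(P),"minmax",P.min(0).round(4),P.max(0).round(4))
# hole via local interpolation of ring row/cols
for (a,b) in ((282,102),(283,103)): print("hole px pts L/R",W[b,a-8].round(4),W[b,a+8].round(4),"U",W[b-8,a].round(4),"D",W[b+8,a].round(4))
go(None)
im,W=cloud("wrist"); np.savez("w5",im=im,W=W)
comps(im,W,.080,.11,(.4,.7,.3,.45))
comps(im,W,.035,.042,(.4,.7,.3,.45))
save("w5",cv2.convertScaleAbs(im,alpha=1.2))
E
```

```text
eye ring [ 0.6695 -0.0979] 218 minmax [ 0.6644 -0.1088  0.0901] [ 0.6794 -0.0868  0.0974]
hole px pts L/R [ 0.6704 -0.0908  0.0953] [ 0.6675 -0.1051  0.0961] U [ 0.6757 -0.0994  0.0949] D [ 0.6621 -0.0965  0.0968]
hole px pts L/R [ 0.6693 -0.0916  0.0964] [ 0.6664 -0.1058  0.0959] U [ 0.6746 -0.1002  0.0955] D [ 0.6611 -0.0971  0.0959]
pos [0.5465 0.3692 0.2578] yaw 1.374 z [-0.001  0.    -1.   ] t 16.95 F [ 0.7 -0.8 -1. ] op 0.504
[314. 187.] 150 mean [547.  374.9  89.6] min [540.8 368.2  80. ] max [553.  380.5  92.4]
[314. 176.] 2089 mean [547.1 375.8  40.4] min [512.6 339.3  35.2] max [581.5 409.2  42. ]
```

View pics/w5.png

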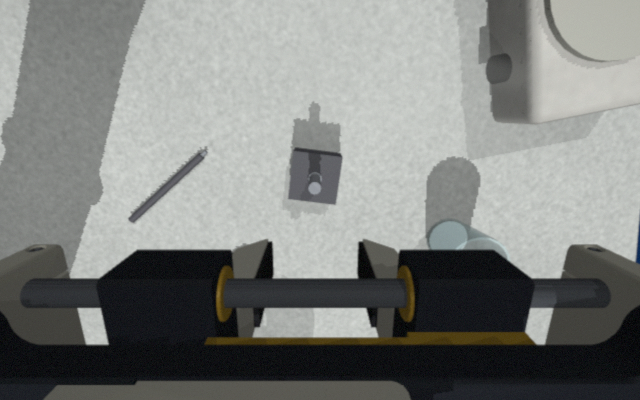

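The pin stands at wrist pixel (314,187), which is world (0.547, 0.3745). The beaker at (450,237) is well clear. Descending and gripping.

>>> carry_out(increments=[[[0.53, -0.05, 3, 0, 0, 0, 0.5], [0, 0, 3, 0, 0, 0, 0.5], [0, 0, 3, 0, 0, 0, 0.5], [0, 0, 3, 0, 0, 0, 0.5], [0, 0, 3, 0, 0, 0, 0.5], [0, 0, 2.2, 0, 0, 0, 0.5], [0, 0, 1.4, 0, 0, 0, 0.5], [0, 0, 0, 0, 0, 0, 0.5], [0, 0, 0, 0, 0, 0, 1], [0, 0, 0, 0, 0, 0, 1], [0, 0, 0, 0, 0, 0, 1], [0, 0, 0, 0, 0, 0, 1], [0, 0, 0, 0, 0, 0, 1], [0, 0, 0, 0, 0, 0, 1]]])

```text
clock: 18.4
tool_pos: [0.5474, 0.3734, 0.0733]
ee_rot: [2.431, 1.99, 0.001]
wrist_force: [-0.2, -1.4, 3.5]
opening: 0.129
```

>>> carry_out(increments=[[[0, 0, -1, 0, 0, 0, 1], [0, 0, -2.5, 0, 0, 0, 1], [0, 0, -2.5, 0, 0, 0, 1], [0, 0, -3, 0, 0, 0, 1], [0, 0, -3, 0, 0, 0, 1], [0, 0, -3, 0, 0, 0, 1], [0, 0, -2, 0, 0, 0, 1], [0, 0, 0, 0, 0, 0, 1]]])

```text
clock: 19.2
tool_pos: [0.548, 0.3745, 0.2467]
ee_rot: [-2.431, -1.99, -0.009]
wrist_force: [-0.3, -0.6, -0.6]
opening: 0.129
```

>>> carry_out(increments=[[[-1.5, 0.7, 0, 0, 0, 0, 1], [-3, 1.4, 0, 0, 0, 0, 1], [-3, 1.4, 0, 0, 0, 0, 1], [-3, 1.4, 0, 0, 0, 0, 1], [-3, 1.4, 0, 0, 0, 0, 1], [-3, 1.4, 0, 0, 0, 0, 1], [-3, 1.4, 0, 0, 0, 0, 1], [-3, 1.4, 0, 0, 0, 0, 1], [-3, 1.4, 0, 0, 0, 0, 1], [-3, 1.4, 0, 0, 0, 0, 1], [-3, 1.4, 0, 0, 0, 0, 1], [-3, 1.4, 0, 0, 0, 0, 1], [-3, 1.4, 0, 0, 0, 0, 1], [-3, 1.4, 0, 0, 0, 0, 1], [-3, 1.4, 0, 0, 0, 0, 1], [-0.35, 0.8, 0, 0, 0, 0, 1], [0, 0, 0, 0, 0, 0, 1], [0, 0, 0, 0, 0, 0, 1]]])

```text
clock: 21.0
tool_pos: [0.6664, -0.0977, 0.2417]
ee_rot: [-2.429, -1.989, 0.001]
wrist_force: [0.4, 0.6, -1.6]
opening: 0.13
```

```bash
python3 - <<'E'
from h import *
go([.6685,-.0979,.1733])
im,W=cloud("scene"); im2,W2=cloud("wrist"); np.savez("w6",im=im2,W=W2)
save("w6",np.vstack([cv2.convertScaleAbs(cv2.resize(im[100:260,200:400],(500,300),interpolation=2),alpha=1.4),cv2.resize(im2[100:400,100:540],(500,300))]))
comps(im2,W2,.150,.22,(.6,.75,-.15,-.05))
E
```

```text
pos [ 0.6664 -0.0977  0.2417] yaw 1.372 z [-0.002  0.001 -1.   ] t 21.0 F [ 0.4  0.6 -1.6] op 0.13
shift cm [0.01 0.22 6.84]
[314. 236.] 340 mean [667.7 -91.9 205.2] min [661.  -96.4 179. ] max [673.6 -88.  220. ]
```

View pics/w6.png

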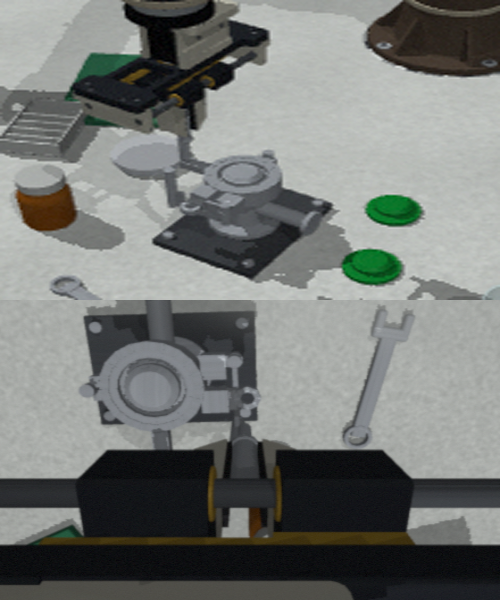

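The pin is held upright. Checking its axis against the TCP before insertion.

```bash
python3 - <<'E'
from h import *
from scipy.optimize import least_squares
W=np.load("w6.npz")["W"]
for lo,hi,r in((.176,.190,.004),(.190,.205,.004)):
    m=(W[...,2]>lo)&(W[...,2]<hi)&(abs(W[...,0]-.667)<.02)&(abs(W[...,1]+.095)<.02); P=W[m]
    s=least_squares(lambda x:np.hypot(P[:,0]-x[0],P[:,1]-x[1])-r,[.667,-.097],loss="soft_l1",f_scale=.0005)
    print(len(P),s.x.round(4),P.min(0).round(4),P.max(0).round(4))
v,u=np.mgrid[0:400,0:640]
# eye in this frame
P=W[(W[...,2]>.09)&(W[...,2]<.099)&(W[...,0]>.655)&(W[...,0]<.685)&(W[...,1]<-.083)&(W[...,1]>-.112)]
print("eye",len(P),P.min(0).round(4),P.max(0).round(4))
E
```

```text
69 [ 0.6667 -0.0965] [ 0.6633 -0.0964  0.179 ] [ 0.6706 -0.092   0.1899]
56 [ 0.6667 -0.0966] [ 0.6637 -0.0954  0.19  ] [ 0.6705 -0.0923  0.1996]
eye 464 [ 0.655  -0.1108  0.0902] [ 0.6792 -0.0848  0.0985]
```

>>> carry_out(increments=[[[-0.08, 0.23, 1, 0, 0, 0, 1], [0, 0, 2, 0, 0, 0, 1], [0, 0, 1.5, 0, 0, 0, 1], [0, 0, 1, 0, 0, 0, 1], [0, 0, 0.5, 0, 0, 0, 1], [0, 0, 0, 0, 0, 0, 1], [0, 0, 0, 0, 0, 0, 1]]])

```text
clock: 21.8
tool_pos: [0.6697, -0.0996, 0.1833]
ee_rot: [2.431, 1.989, 0.001]
wrist_force: [1.3, 0.5, -0.3]
opening: 0.129
```

```bash
python3 - <<'E'
from h import *
from scipy.optimize import least_squares
go(None)
im,W=cloud("wrist")
for lo,hi,r in((.114,.138,.004),):
    m=(W[...,2]>lo)&(W[...,2]<hi)&(abs(W[...,0]-.668)<.012)&(abs(W[...,1]+.095)<.012); P=W[m]
    s=least_squares(lambda x:np.hypot(P[:,0]-x[0],P[:,1]-x[1])-r,[.667,-.097],loss="soft_l1",f_scale=.0005)
    print(len(P),s.x.round(4),P.min(0).round(4),P.max(0).round(4))
a=cv2.convertScaleAbs(cv2.resize(im[150:310,230:430],(600,480),interpolation=2),alpha=1.3)
save("w7",a)
E
```

```text
pos [ 0.6697 -0.0996  0.1833] yaw 1.372 z [ 0.001  0.    -1.   ] t 21.8 F [ 1.3  0.5 -0.3] op 0.129
110 [ 0.6699 -0.0991] [ 0.6667 -0.0987  0.12  ] [ 0.6739 -0.0948  0.138 ]
```

View pics/w7.png

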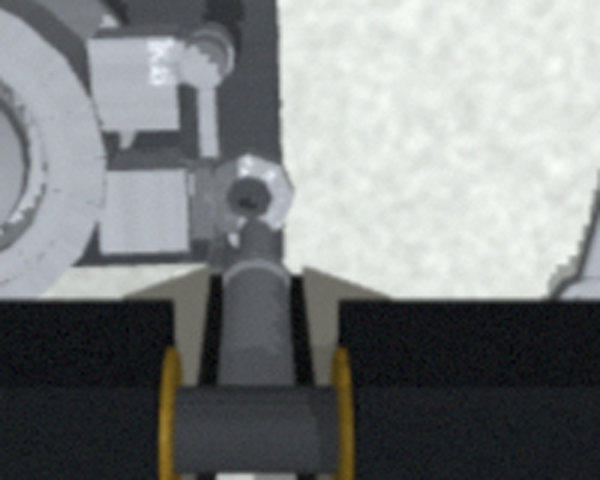

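The pin tip is about 2 mm to the right of the hole (shaft at crop x≈257, hole at 248), which agrees with the TCP reading. Correcting and going down to just above the eye.

>>> carry_out(increments=[[[0.05, -0.15, 0.5, 0, 0, 0, 1], [0, 0, 0.6, 0, 0, 0, 1], [0, 0, 0.4, 0, 0, 0, 1], [0, 0, 0, 0, 0, 0, 1], [0, 0, 0, 0, 0, 0, 1]]])

```text
clock: 22.35
tool_pos: [0.6679, -0.0989, 0.1676]
ee_rot: [-2.431, -1.99, 0.0]
wrist_force: [-0.2, -1.2, 0.2]
opening: 0.13
```

```bash
python3 - <<'E'
from h import *
go([.6685,-.0987,.1283])
im,W=cloud("wrist")
a=cv2.convertScaleAbs(cv2.resize(im[150:270,250:400],(600,480),interpolation=2),alpha=1.3)
save("w8",a)
E
```

```text
pos [ 0.6679 -0.0989  0.1676] yaw 1.372 z [-0.  0. -1.] t 22.35 F [-0.2 -1.2  0.2] op 0.13
shift cm [0.03 0.05 3.93]
```

View pics/w8.png

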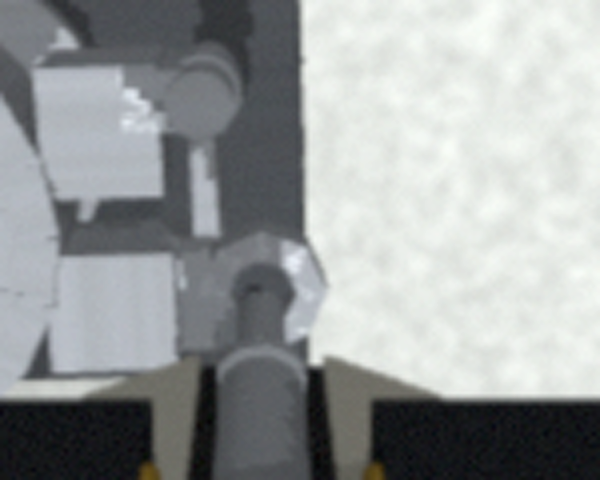

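The shaft (x≈260) lines up with the hole (x≈264). Inserting.

>>> carry_out(increments=[[[0, 0.05, 0.3, 0, 0, 0, 1], [0, 0, 0.3, 0, 0, 0, 1], [0, 0, 0.3, 0, 0, 0, 1], [0, 0, 0.3, 0, 0, 0, 1], [0, 0, 0, 0, 0, 0, 1]]])

```text
clock: 22.9
tool_pos: [0.6681, -0.099, 0.155]
ee_rot: [-2.431, -1.989, 0.001]
wrist_force: [0.8, -1.0, -0.5]
opening: 0.126
```

No contact force with the tip 9 mm below the eye's top, so it is in the hole.

>>> carry_out(increments=[[[0, 0, 0.3, 0, 0, 0, 1], [0, 0, 0.3, 0, 0, 0, 1], [0, 0, 0.3, 0, 0, 0, 1], [0, 0, 0.3, 0, 0, 0, 1], [0, 0, 0.3, 0, 0, 0, 1], [0, 0, 0.3, 0, 0, 0, 1], [0, 0, 0.3, 0, 0, 0, 1], [0, 0, 0, 0, 0, 0, 1]]])

```text
clock: 23.7
tool_pos: [0.6682, -0.099, 0.1342]
ee_rot: [-2.431, -1.989, 0.001]
wrist_force: [-0.7, -0.5, -0.3]
opening: 0.134
```

>>> carry_out(increments=[[[0, 0, 0.2, 0, 0, 0, 1], [0, 0, 0.2, 0, 0, 0, 1], [0, 0, 0.15, 0, 0, 0, 1], [0, 0, 0.1, 0, 0, 0, 1], [0, 0, 0, 0, 0, 0, 1]]])

```text
clock: 24.2
tool_pos: [0.6684, -0.099, 0.1283]
ee_rot: [2.431, 1.99, -0.0]
wrist_force: [-0.3, 0.2, -0.4]
opening: 0.131
```

>>> carry_out(increments=[[[0, 0, 0.1, 0, 0, 0, 1], [0, 0, 0.1, 0, 0, 0, 1], [0, 0, 0, 0, 0, 0, 1]]])

```text
clock: 24.5
tool_pos: [0.6687, -0.099, 0.128]
ee_rot: [2.43, 1.989, 0.001]
wrist_force: [-5.4, 0.1, 13.1]
opening: 0.128
```

The collar is seated: 13 N upward and no further travel. Releasing, lifting clear and checking.

>>> carry_out(increments=[[[0, 0, -0.1, 0, 0, 0, 1], [0, 0, 0, 0, 0, 0, 0.7], [0, 0, 0, 0, 0, 0, 0.7], [0, 0, 0, 0, 0, 0, 0.7], [0, 0, 0, 0, 0, 0, 0.7], [0, 0, -1.5, 0, 0, 0, 0.7], [0, 0, -2.5, 0, 0, 0, 0.7], [0, 0, -2.5, 0, 0, 0, 0.7], [0, 0, -2.5, 0, 0, 0, 0.7], [0, 0, -2.5, 0, 0, 0, 0.7], [-3, 0, -2.5, 0, 0, 0, 0.7], [-3, 0, 0, 0, 0, 0, 0.7], [-3, 0, 0, 0, 0, 0, 0.7], [0, 0, 0, 0, 0, 0, 0.7], [0, 0, 0, 0, 0, 0, 0.7]]])

```text
clock: 26.0
tool_pos: [0.6505, -0.188, 0.2681]
ee_rot: [2.433, 1.987, 0.001]
wrist_force: [1.0, 0.7, 0.1]
opening: 0.3
```

```bash
python3 - <<'E'
from h import *
go(None)
im,W=cloud("wrist"); im2,W2=cloud("scene")
comps(im,W,.12,.16,(.5,.75,-.2,0))
T=np.load("scene.npz")["W"]
for n,(u,v) in dict(jar=(217,192),beaker=(405,275)).items(): print(n,T[v,u].round(3),W2[v,u].round(3))
save("w9",np.hstack([cv2.convertScaleAbs(im[0:260,160:560],alpha=1.3),cv2.convertScaleAbs(cv2.resize(im2[145:265,190:350],(400,260)),alpha=1.4)]))
E
```

```text
pos [ 0.6505 -0.188   0.2681] yaw 1.37 z [ 0.001 -0.    -1.   ] t 26.0 F [1.  0.7 0.1] op 0.3
[314.  92.] 232 mean [668.7 -98.8 144.8] min [ 662.5 -104.8  122.8] max [674.9 -92.3 147.6]
[304. 130.] 173 mean [ 654.9 -125.6  140. ] min [ 648.9 -131.4  120.5] max [ 660.6 -120.   142.8]
[231. 169.] 232 mean [ 586.3 -144.7  136.6] min [ 579.2 -150.9  120. ] max [ 590.7 -139.5  143. ]
jar [ 0.658 -0.279  0.085] [ 0.658 -0.279  0.085]
beaker [0.734 0.256 0.076] [0.735 0.256 0.077]
```

The pin top is at 0.145 m, as expected when home. Both handles, the jar and the beaker haven't moved. The picture limit is reached, so I'll check the cap numerically and hand in.

```bash
python3 - <<'E'
from h import *
im,W=cloud("top"); T=np.load("top.npz")["W"]
def dome(W):
    m=(W[...,2]>.107)&(W[...,2]<.116)&(np.hypot(W[...,0]-.594,W[...,1]+.069)<.02); return W[m].mean(0).round(4),m.sum()
print(dome(T),dome(W)); go(None); print(ctrl.job_done())
E
```

```text
(array([ 0.5946, -0.0712,  0.1098]), np.int64(150)) (array([ 0.5949, -0.0711,  0.1099]), np.int64(158))
pos [ 0.651  -0.1855  0.2677] yaw 1.374 z [ 0.001  0.001 -1.   ] t 26.15 F [ 1.3 -0.3 -0.3] op 0.3
the job is handed in; nothing more can be done
None
```

The sampling port is closed up and the job was handed in at about 26 s of the 72 s allowed. I swung the clamp ring shut, then the hasp home over the eye, then took the pin from its stand and pushed it down through the eye.

- **Clamp and hasp:** I pushed each one until it stopped, at about 16 N for the clamp and 15 N for the hasp. After I let go, both handles stayed where I had left them.
- **Pin:** the collar came to rest on the eye with about 13 N pushing back. The pin's top then read 0.145 m above the table, where it should be when fully home.
- **Cap, jar and beaker:** the cap is still seated, with its measured centre within 0.3 mm of the start. The jar and beaker are within 1 mm of where they stood.
- **Gripper:** it is partly open and raised about 12 cm above the pin, touching nothing.

No check failed or disagreed. I couldn't view the last picture because the 12-picture limit was reached, so the final checks are depth measurements only.

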